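# Reject bauble into the pedal scrap bin

## Robot

A 7-joint arm with a two-finger parallel gripper is mounted at the origin on the work surface. World frame = base frame: x ahead of the robot, y to its left, z up, the work surface at z = 0. Lengths are in m, angles in rad, forces in N, time in s.
With the tool pointing down it reaches from about 0.4 to 0.875 m from the base axis. Payload 19.3 kg.
Tool frame: the origin (TCP) lies at the very end of the fingers, on their centre line; the grasp point (between the pads) lies 19 mm behind it; z points along the fingers, y is the direction in which the jaws open and shut (so a half turn about z gives the same grasp; the last joint's range is limited). The gripper opens to 85 mm and grips with 20 to 120 N. Pads are 22 mm wide; open, the fingers measure 114 mm over their backs; the gripper's body (76 mm by 85 mm) begins 54 mm behind the grasp point. The pads swing forward as they close: fully open they stand 13 mm farther back than shut.
Start: joints at [1.252, 0.521, -0.036, 1.599, 0.021, 1.021, -0.113], TCP at [0.154, -0.606, 0.207] pointing down, gripper open.
Joint ranges: [-2.91, 2.91], [-0.3, 2.13], [-1.5, 1.42], [0.17, 2.43], [-1.26, 4.41], [0.16, 1.93], [-2.52, 2.52]. Speed limits (rad/s): [1.89, 1.89, 2.39, 2.39, 3.01, 3.01, 3.01].

## Interface

Orientations are given as [roll, pitch, yaw] about the fixed x, y, z axes, in that order (R = Rz(yaw) Ry(pitch) Rx(roll)).
In Python, from workcell import bot, vision, job_done gives the robot as it stands.
- The arm moves only by the tool arm_command, never from a script. Its arguments are lists of equal length, an entry for each row: "gripper": the finger opening in cm, from 0 to 8.54; "slide": the shift along the tool's x, y, z in cm, a list of three; "turn": the turn, a rotation vector about the tool's x, y, z in degrees, a list of three. A call has 1 to 5 rows; each row is the pose to reach, as a shift and turn from the pose commanded when the call began, along the tool's axes at that moment; what a row does not reach only later rows make up. A row lasts 1/8 s, in which the tool goes at most 62.5 mm and 10.7 degrees, less where a joint would pass 70% of its speed; a pose out of reach is approached as far as the arm can. A call with a gripper value outside its range is refused whole. The fingers move at their own pace and stop on an object; "force" is the grip in N (left out, the last holds). Time passes only in rows, so rows that repeat a pose let the fingers close. It gives the time, the measured TCP pose, the force and the opening at its end, in the units of the state.
- bot.observe(): the state, without advancing time (a new reading comes with each control period).
- vision.grab_frame(name): name is "scene" or "side" or "wrist"; returns the picture (480x640x3 uint8, blue, green, red); there is no depth.
- vision.camera_model(name): a dict with "mtx" (3x3 intrinsics, pixels), "T" (4x4, takes a point from camera to world coordinates). Camera axes: x right, y down, z forward; pixel columns grow to the right and rows downward; lengths in m; the calibration is good to about 2 mm. A picture is of the moment at which its call begins: read the wrist's pose just before it. camera_model takes no time and is no camera call; for the wrist camera it gives the pose at the moment of the call.
- job_done(): hands the job in, once; it reports no verdict.
The state is a dict: "clock": time; "qpos": joint angles; "qd": joint speeds; "joint_efforts": joint torques, N m; "position": TCP position; "tool_rot": TCP orientation; "force": force on the tool from outside, world axes, zero at the start; "moment": the same for the moment, N m; "grip_width": finger opening in m.
Only numpy, scipy, OpenCV 4.12 (cv2) and the standard library are available. Lean on these libraries where they do the work, as an engineer would, in place of code of your own. Each camera call takes 0.05 s, during which the arm holds its last target. There are 200 camera calls.

## Task

Put the reject glass bauble from its cork ring into the scrap bin: press the bin's pedal down to its stop and slide it sideways under the catch so that the lid stays open by itself, and place the bauble inside. Then press the pedal again, slide it back off the catch and ease it slowly all the way up, so that the lid settles shut over a second or more instead of slamming. The linkage is light, so never load the bin or pedal with more than about 35 N, and leave the other things on the bench where they are.

Things in the scene. Friction and masses are not known exactly. Their poses are not given: they have to be found in the camera images.
- bin: Scrap bin: grey open-topped box 200 x 200 x 150 mm (walls, floor 5 mm) with a flat aluminium lid, fixed to the bench. Origin: centre of its underside, on the bench; z up. Its -x side is the front, where the pedal lever sticks out; the lid is hinged along the top edge of its +x side.
- tread_top (a point): Middle of the upper face of the pedal's tread, a steel plate 56 mm long (bin x), 64 mm wide (bin y), with a rib 10 mm high along both side edges, 56 mm between the ribs. Moves with the pedal; pedal up, it is at (-245, 0, 108) mm in the bin frame.
- pivot (a point): Pivot of the pedal lever, at (-85, 0, 105) mm in the bin frame; its axis runs along the bin's y. The tread's middle is 160 mm from it.
- catch_foot (a point): Foot of the dark steel catch beside the lever, at (-170, 44, 12) mm in the bin frame; it stands 24 mm long (bin x), 51 mm wide, its top up to 112 mm above the bench. It has a stop that ends the pedal's travel and, above, a lip with a small downward tooth; a pin with a ball end on the lever's +y side goes under the lip. The heights of stop and lip vary together.
- pedal (a joint): Pedal angle, rad: 0 up (lid shut), grows as the tread goes down. Lid and spring push it up: 3 to 10 N on the tread moves it. It meets a hard stop between 0.29 and 0.43 rad (45 to 67 mm of tread travel), set differently each time and not told: feel for it. The pin clears the tooth only in the last 4 mm of tread travel before the stop.
- tread (a joint): Sideways place of lever and tread, m: 0 in line (start) to 0.024 fully towards the bin's +y, under the catch; 1 N moves it (a few N when pressed). Free only with the pedal on its stop; higher up the catch blocks it. Let up at 0.024, the tread rises 8 to 14 mm behind the tooth and stays caught, lid open. To free it: press to the stop, push the tread back to 0, let it up.
- lid (a joint): Lid angle, rad: 0 shut, grows as it opens; about 5 times the pedal angle. Caught, it stands at 1.1 to 1.85 rad, leaving the front (-x) half of the bin's mouth open to above.
- bauble_center (a point): Centre of the reject bauble: a clear glass ball 50 mm across with a 12 mm thick neck on top that ends 43 mm above this centre. It sits loose in a fixed cork ring (40 mm across, 20 mm high), its centre 41 mm above the bench. About 40 g.
- tin: Bystander: empty open food tin, 72 mm across, 85 mm tall; origin at its underside
- vial: Bystander: small amber bottle with black cap, 32 mm across, 70 mm tall; origin at its underside
- block: Bystander: dark metal block 50 x 40 x 30 mm
- carton: Bystander: small pale paper box 75 x 55 x 40 mm
- brush: Bystander: brush lying on the bench
- drop: Bystander: drop-shaped finished glass ornament, 85 mm tall, standing on its own foot; not the bauble
- woodblock: Bystander: wooden block 90 x 45 x 35 mm
Things that resemble listed ones, but are neither listed nor needed, are in the scene too. What is shaped like the part that bears bauble_center but pink or red is not meant.

How it is judged:
On the way, in this order (a step that is already met when the one before it is completed fails the run):
1. the lid stands open on the catch (lid above 1.0 rad) with the robot off the pedal (value of joint lid above 1 rad and contact force between bin and the fingers below 0.2 N), for 0.3 s.
2. the bauble is inside the bin while the lid is open (x of bauble_center in the frame of bin between -0.095 and 0.095 m and y of bauble_center in the frame of bin between -0.095 and 0.095 m and height (world z) of bauble_center below 0.1 m and value of joint lid above 0.9 rad), for 0.2 s.
At the end, for the whole second after the job is handed in: The bauble lies inside the bin (its centre within the walls and below 100 mm), the pedal is up (under 0.03 rad), the lid is shut (under 0.08 rad) (x of bauble_center in the frame of bin between -0.095 and 0.095 m and y of bauble_center in the frame of bin between -0.095 and 0.095 m and height (world z) of bauble_center below 0.1 m and value of joint lid below 0.08 rad and value of joint pedal below 0.03 rad); the robot touches nothing.
It fails at once if the robot loads the bin, its pedal or lid with more than 40 N (contact force between bin and the fingers above 40 N or contact force between bin and the arm above 40 N).
It fails at once if the lid slams (in its last 0.4 rad it closes faster than 2.5 rad/s) (value of joint lid below 0.4 rad and velocity of joint lid below -2.5 rad/s).
It fails at once if a bystander is moved by more than 30 mm (distance of any of tin, vial, block, carton, brush, drop, woodblock from where it was at the start of the episode above 0.03 m).
It also fails if it takes over 72 s, if anything falls off the work surface, if the arm or the gripper's body presses on something with over 40 N, if the wrist force passes 120 N, or if a joint passes its speed limit or range.

## Working session

There is one attempt and no reset: what is moved stays moved. The work goes in short steps, Python scripts to look and compute and a tool call to move; the robot and the scene stay as the last step left them, time stands still between calls to the robot, and variables do not carry over. Pictures are saved under pics/ and viewed, about 8 in all and at most 12, crops included, and the job is handed in when it is done.

Besides the shell and the picture viewer there is one more tool, called as a command line: name --argument value ..., lists and objects as JSON in quotes. arm_command: Moves the arm, as the interface text tells. Its arguments: {"type":"object","properties":{"gripper":{"type":"array","items":{"type":"number"}},"slide":{"type":"array","items":{"type":"array","items":{"type":"number"}}},"turn":{"type":"array","items":{"type":"array","items":{"type":"number"}}},"force":{"type":"number"}},"required":["gripper","slide","turn"]}

```bash
mkdir -p pics
python3 - <<'E'
from workcell import bot,vision
import cv2
for n in("scene","side"):
    im=vision.grab_frame(n);cv2.imwrite(f"pics/{n}0.png",im)
    m=vision.camera_model(n);print(n,m["mtx"].round(1).tolist(),m["T"].round(3).tolist())
print(bot.observe())
E
```

```text
scene [[463.0, 0.0, 323.5], [0.0, 463.0, 242.1], [0.0, 0.0, 1.0]] [[-0.232, 0.523, -0.82, 1.415], [0.973, 0.121, -0.198, 0.152], [-0.005, -0.844, -0.537, 0.68], [0.0, 0.0, 0.0, 1.0]]
side [[478.8, 0.0, 320.9], [0.0, 478.8, 250.3], [0.0, 0.0, 1.0]] [[-0.964, -0.185, 0.189, 0.363], [-0.264, 0.68, -0.684, 0.719], [-0.002, -0.71, -0.704, 0.873], [0.0, 0.0, 0.0, 1.0]]
{'clock': 0.1, 'qpos': array([ 1.25183176,  0.52194287, -0.03634169,  1.59990348,  0.02118636,
        1.02109413, -0.11281363]), 'qd': array([-0.00029791, -0.00136632, -0.00335355, -0.00175569, -0.00049869,
       -0.00079552, -0.00126067]), 'joint_efforts': array([ 4.31318287e-03, -9.28513813e+01,  1.98438898e+00, -3.70544064e+01,
        1.81709602e-02,  5.43419475e-03,  1.03708931e-04]), 'position': array([ 0.15378553, -0.60547553,  0.20650734]), 'tool_rot': array([-3.14063019e+00,  4.71047537e-05,  2.48744361e-01]), 'force': array([0.05247755, 0.82404273, 0.34193519]), 'moment': array([ 0.00752388, -0.00212556,  0.02089853]), 'grip_width': 0.08550380546168725}
```

View pics/scene0.png

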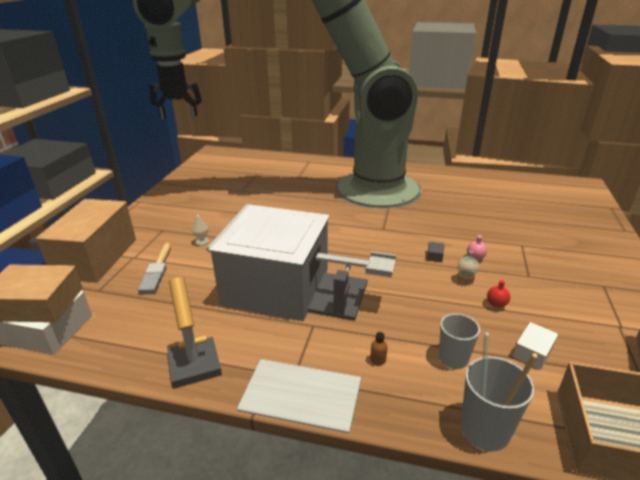

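View pics/side0.png

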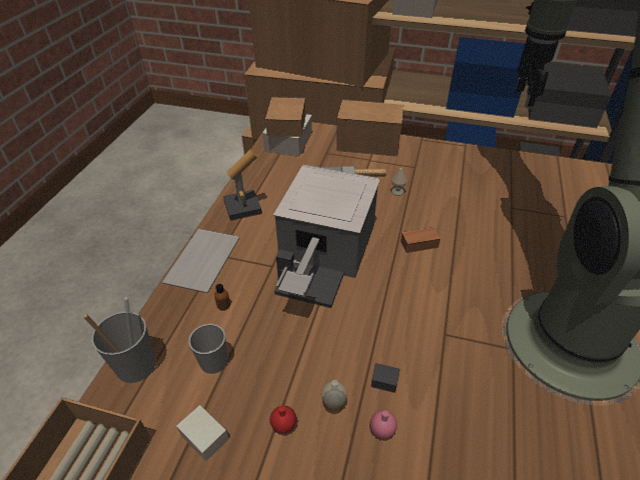

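The scene view has the bin at about (275,255), the tread at (381,264), and the clear bauble at (467,268) between the pink and red ones. The side view has the tread at (297,282) and the bauble at (334,396). I'll enlarge both.

Run:
```python
import cv2,numpy as np
a=cv2.imread("pics/scene0.png");b=cv2.imread("pics/side0.png")
def t(im,x,y,w,h):
    return cv2.resize(im[y:y+h,x:x+w],(400,300),interpolation=cv2.INTER_CUBIC)
m=np.vstack([np.hstack([t(a,205,195,200,150),t(b,260,160,200,150)]),np.hstack([t(a,420,220,100,75),t(b,290,360,100,75)])])
cv2.imwrite("pics/m1.png",m)
```

```text
(no output)
```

View pics/m1.png

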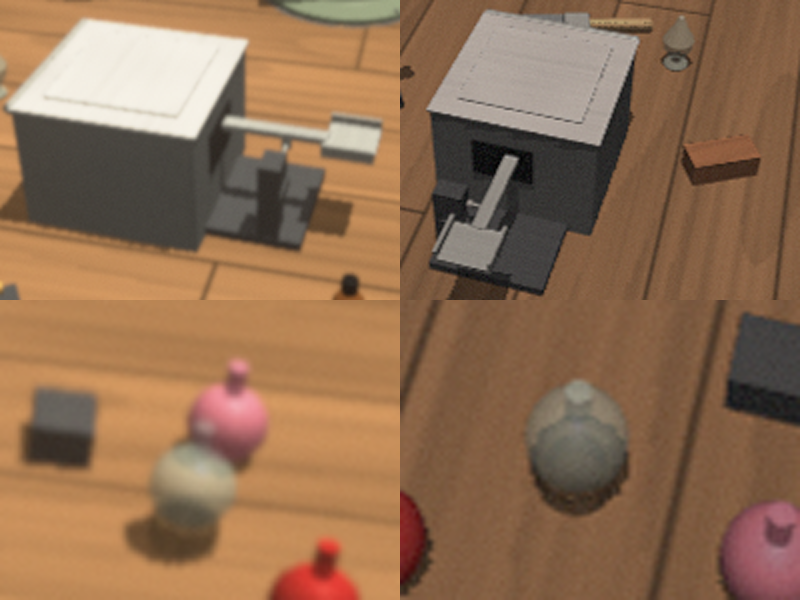

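```bash
cat > h.py <<'E'
import numpy as np
from workcell import bot,vision
from scipy.optimize import least_squares
from scipy.spatial.transform import Rotation as R
C={n:vision.camera_model(n) for n in("scene","side")}
def proj(n,P,m=None):
    m=m or C[n];T=np.linalg.inv(m["T"]);p=T[:3,:3]@np.asarray(P)+T[:3,3];q=m["mtx"]@p;return q[:2]/q[2]
def tri(a,b):
    r=least_squares(lambda P:np.r_[proj("scene",P)-a,proj("side",P)-b],[.6,.1,.05]);return r.x.round(4),r.fun.round(1)
E
python3 - <<'E'
from h import *
L=[(1,-1),(1,1),(-1,1),(-1,-1)] # bin (sx,sy): world -x-y ->bin(+x,-y)
sc={(1,-1):(246.5,205),(-1,-1):(328.5,214),(-1,1):(302.5,262.5),(1,1):(210,249)}
si={(-1,-1):(360,231.5),(-1,1):(275,214),(1,1):(303.5,165),(1,-1):(378.5,178.5)}
for k in sc: print(k,*tri(sc[k],si[k]))
tr=tri((381,265),(295,283.5));print("tread",*tr)
print("bauble",*tri((468.2,267),(334.4,394)))
def w(p,b): 
    c,s=np.cos(p[2]),np.sin(p[2]);return [p[0]+c*b[0]-s*b[1],p[1]+s*b[0]+c*b[1],b[2]]
def f(p):
    r=[]
    for k in sc:
        P=w(p,(k[0]*p[4]+p[5],k[1]*p[6],p[3]))
        r+=[*(proj("scene",P)-sc[k]),*(proj("side",P)-si[k])]
    P=w(p,(-.245,0,.110)); r+=[*(proj("scene",P)-(381,265)),*(proj("side",P)-(295,283.5))]
    r+=[*(proj("scene",w(p,(-.1,.1,0)))-(302.5,320)),*(proj("side",w(p,(-.1,-.1,0)))-(353.5,276))]
    return r
s=least_squares(f,[.6,-.05,-1.57,.155,.1,0,.1]);print(s.x.round(4),np.round(s.fun,1))
p=s.x
print("tread",np.round(w(p,(-.245,0,.108)),4),"pivot",np.round(w(p,(-.085,0,.105)),4))
np.save("bin.npy",p[:3])
print(bot.observe()['tool_rot'], {n:tri(a,b)[0] for n,a,b in[("block",(435.5,251),(386,377)),("pink",(477,252),(383,424)),("red",(499,296),(283,420)),("vial",(378,350),(222,298)),("tin",(458,340),(209,348)),("carton",(535,345),(202,432))]})
E
```

```text
(1, -1) [ 0.4841 -0.2662  0.1516] [-0.2 -0.4 -0.1  0.4]
(-1, -1) [ 0.4877 -0.0598  0.1535] [-0.1 -0.2 -0.1  0.2]
(-1, 1) [ 0.6901 -0.0669  0.1522] [-0.3 -0.4 -0.3  0.5]
(1, 1) [ 0.6832 -0.2701  0.1511] [-0.6 -0.9 -0.5  1.2]
tread [0.5958 0.0815 0.1034] [ 0.2  0.2  0.1 -0.2]
bauble [0.4601 0.2748 0.0366] [-0.5 -0.4 -0.3  0.4]
[ 5.8770e-01 -1.6380e-01 -1.6052e+00  1.5260e-01  1.0200e-01  1.6000e-03
  1.0040e-01] [ 0.7 -0.7 -0.2  0.7 -0.5  0.8 -1.5  0.2 -0.5 -0.2 -0.9  0.3 -1.2 -1.2
 -0.9  0.5  0.2 -2.3 -0.1 -2.5  1.4  0.1  1.6  1.5]
tread [0.5962 0.0811 0.108 ] pivot [ 0.5907 -0.0788  0.105 ]
[-3.14063019e+00  4.71047537e-05  2.48744361e-01] {'block': array([0.3716, 0.1988, 0.0135]), 'pink': array([0.3605, 0.3011, 0.0196]), 'red': array([0.5405, 0.3427, 0.0229]), 'vial': array([0.7674, 0.1028, 0.0249]), 'tin': array([0.729 , 0.2487, 0.0479]), 'carton': array([0.6773, 0.4012, 0.0182])}
```

```bash
cat >> h.py <<'E'
B=np.load("bin.npy")
def b2w(b):
    c,s=np.cos(B[2]),np.sin(B[2]);return np.array([B[0]+c*b[0]-s*b[1],B[1]+s*b[0]+c*b[1],b[2]])
YAW=B[2]+np.pi
def delta(P,yaw=YAW):
    o=bot.observe();r=R.from_euler('xyz',o["tool_rot"]);t=R.from_euler('xyz',[np.pi,0,yaw])
    print("t",round(o["clock"],2),"pos",o["position"].round(4),"F",o["force"].round(1),"slide cm",(r.inv().apply(np.asarray(P)-o["position"])*100).round(2),"turn",np.degrees((r.inv()*t).as_rotvec()).round(1))
E
python3 -c "
from h import *
delta([.45,-.3,.25]);delta(b2w([-.245,0,.22]))"
```

```text
t 0.1 pos [ 0.1538 -0.6055  0.2065] F [0.1 0.8 0.3] slide cm [ 36.23 -22.32  -4.33] turn [ -0.   -0.  -73.8]
t 0.1 pos [ 0.1538 -0.6055  0.2065] F [0.1 0.8 0.3] slide cm [ 59.78 -55.65  -1.3 ] turn [ -0.   -0.  -73.8]
```

arm_command --gripper '[0,0,0,0,0]' --slide '[[5,-3,-2],[10,-6,-4],[15,-9,-5],[20,-12,-5],[25,-15,-5]]' --turn '[[0,0,-10],[0,0,-20],[0,0,-30],[0,0,-40],[0,0,-50]]' --force 20

```text
clock: 0.72
position: [0.3603, -0.3973, 0.2571]
tool_rot: [3.141, 0.0, 1.127]
force: [-0.1, -0.7, -0.6]
grip_width: -0.0003
```

```bash
python3 -c "
from h import *
delta(b2w([-.245,0,.22]))"
```

```text
t 0.72 pos [ 0.3603 -0.3973  0.2571] F [-0.1 -0.7 -0.6] slide cm [53.33  0.77  3.7 ] turn [  0.    0.  -23.5]
```

arm_command --gripper '[0,0,0,0,0]' --slide '[[6,0.1,0],[12,0.2,0],[18,0.3,0],[24,0.4,0],[30,0.5,0]]' --turn '[[0,0,-5],[0,0,-10],[0,0,-15],[0,0,-20],[0,0,-23.5]]'

```text
clock: 1.35
position: [0.4945, -0.1291, 0.257]
tool_rot: [-3.142, 0.0, 1.534]
force: [0.5, -0.9, 0.0]
grip_width: -0.0
```

```bash
python3 -c "
from h import *
delta(b2w([-.245,0,.20]))"
```

```text
t 1.35 pos [ 0.4945 -0.1291  0.257 ] F [ 0.5 -0.9  0. ] slide cm [21.38  9.38  5.7 ] turn [-0.   0.  -0.2]
```

arm_command --gripper '[0,0,0,0,0]' --slide '[[5,2.2,0],[10,4.4,0],[15,6.6,2],[20,8.8,4],[21.4,9.4,5.7]]' --turn '[[0,0,0],[0,0,0],[0,0,0],[0,0,0],[0,0,0]]'

```text
clock: 1.98
position: [0.5966, 0.0831, 0.1987]
tool_rot: [-3.141, -0.001, 1.535]
force: [-0.5, -0.0, 0.5]
grip_width: 0.0
```

```bash
cat > snap.py <<'E'
from h import *
import cv2,sys
delta(b2w([-.245,0,.108]))
m=vision.camera_model("wrist");im=vision.grab_frame("wrist");cv2.imwrite(f"pics/{sys.argv[1]}.png",im)
np.save(f"pics/{sys.argv[1]}_T.npy",m["T"])
for s in sys.argv[2:]:
    P=[float(v) for v in s.split(",")];print(s,proj("wrist",P,m).round(1))
print(m["mtx"].round(1).tolist(),m["T"].round(3).tolist())
E
python3 snap.py w1 .5962,.0811,.108 .5907,-.0788,.105
```

```text
t 1.98 pos [0.5966 0.0831 0.1987] F [-0.5 -0.   0.5] slide cm [-0.22 -0.03  9.07] turn [-0.1 -0.1 -0.1]
.5962,.0811,.108 [318.8 240.7]
.5907,-.0788,.105 [319.4 439.5]
[[406.2, 0.0, 321.3], [0.0, 406.2, 241.5], [0.0, 0.0, 1.0]] [[0.999, -0.034, -0.009, 0.6], [-0.035, -0.962, -0.27, 0.153], [0.0, 0.27, -0.963, 0.365], [0.0, 0.0, 0.0, 1.0]]
```

View pics/w1.png

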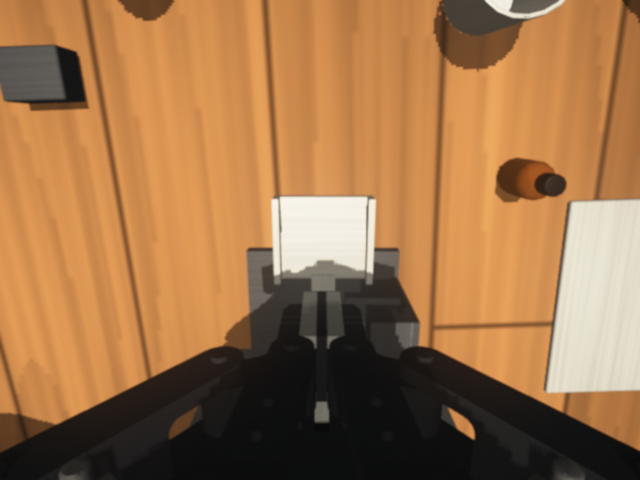

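The wrist view shows the tread at u 273–376, v 197–280, centred at about (324,238). The prediction was (319,241), so I aim 3.4 mm further +x.

arm_command --gripper '[0,0,0,0,0]' --slide '[[0,0.3,4],[0,0.3,7],[0,0.3,8.5],[0,0.3,9],[0,0.3,9.5]]' --turn '[[0,0,0],[0,0,0],[0,0,0],[0,0,0],[0,0,0]]'

```text
clock: 2.65
position: [0.6, 0.0791, 0.1058]
tool_rot: [3.14, -0.0, 1.531]
force: [0.1, 0.1, 0.4]
grip_width: -0.0002
```

arm_command --gripper '[0,0,0,0,0]' --slide '[[0,0,0.5],[0,0,1],[0,0,1.5],[0,0,2],[0,0,2.5]]' --turn '[[0,0,0],[0,0,0],[0,0,0],[0,0,0],[0,0,0]]'

```text
clock: 3.28
position: [0.5995, 0.0793, 0.0798]
tool_rot: [3.141, -0.0, 1.532]
force: [-0.5, 0.3, 2.8]
grip_width: 0.0001
```

arm_command --gripper '[0,0,0,0,0]' --slide '[[0,0,0.4],[0,0,0.8],[0,0,1.2],[0,0,1.4],[0,0,1.6]]' --turn '[[0,0,0],[0,0,0],[0,0,0],[0,0,0],[0,0,0]]'

```text
clock: 3.9
position: [0.5996, 0.0785, 0.0641]
tool_rot: [3.141, 0.001, 1.531]
force: [-1.0, -4.3, 5.8]
grip_width: -0.0
```

arm_command --gripper '[0,0,0,0,0]' --slide '[[0,0,0.03],[0,0,0.06],[0,0,0.1],[0,0,0.13],[0,0,0.15]]' --turn '[[0,0,0],[0,0,0],[0,0,0],[0,0,0],[0,0,0]]'

```text
clock: 4.53
position: [0.5997, 0.0785, 0.0627]
tool_rot: [3.141, 0.001, 1.531]
force: [-1.4, -3.8, 5.4]
grip_width: -0.0003
```

arm_command --gripper '[0,0,0,0,0]' --slide '[[-0.02,0,0.03],[-0.04,0,0.06],[-0.06,0,0.1],[-0.08,0,0.15],[-0.1,0,0.2]]' --turn '[[0,0,0],[0,0,0],[0,0,0],[0,0,0],[0,0,0]]'

```text
clock: 5.15
position: [0.5997, 0.0781, 0.0607]
tool_rot: [3.141, 0.0, 1.531]
force: [0.1, -0.4, 6.4]
grip_width: -0.0004
```

arm_command --gripper '[0,0,0,0,0]' --slide '[[-0.02,0,0.04],[-0.04,0,0.08],[-0.06,0,0.12],[-0.08,0,0.16],[-0.1,0,0.2]]' --turn '[[0,0,0],[0,0,0],[0,0,0],[0,0,0],[0,0,0]]'

```text
clock: 5.78
position: [0.5997, 0.0777, 0.0588]
tool_rot: [3.141, -0.001, 1.532]
force: [-0.7, 1.8, 5.3]
grip_width: -0.0
```

arm_command --gripper '[0,0,0,0,0]' --slide '[[-0.01,0,0.04],[-0.02,0,0.08],[-0.03,0,0.12],[-0.04,0,0.16],[-0.05,0,0.2]]' --turn '[[0,0,0],[0,0,0],[0,0,0],[0,0,0],[0,0,0]]'

```text
clock: 6.4
position: [0.5997, 0.0774, 0.0568]
tool_rot: [3.141, -0.001, 1.532]
force: [0.7, 1.7, 5.8]
grip_width: 0.0001
```

arm_command --gripper '[0,0,0,0,0]' --slide '[[-0.01,0,0.04],[-0.02,0,0.08],[-0.03,0,0.12],[-0.04,0,0.16],[-0.05,0,0.2]]' --turn '[[0,0,0],[0,0,0],[0,0,0],[0,0,0],[0,0,0]]'

```text
clock: 7.02
position: [0.5996, 0.0771, 0.0548]
tool_rot: [3.141, -0.001, 1.532]
force: [0.2, 3.7, 5.2]
grip_width: -0.0003
```

arm_command --gripper '[0,0,0,0,0]' --slide '[[0,0,0.04],[0,0,0.08],[0,0,0.12],[0,0,0.16],[0,0,0.2]]' --turn '[[0,0,0],[0,0,0],[0,0,0],[0,0,0],[0,0,0]]'

```text
clock: 7.65
position: [0.5996, 0.0768, 0.0528]
tool_rot: [3.141, -0.001, 1.532]
force: [-0.3, 1.2, 6.3]
grip_width: -0.0002
```

arm_command --gripper '[0,0,0,0,0]' --slide '[[0,0,0.04],[0,0,0.08],[0,0,0.12],[0,0,0.16],[0,0,0.2]]' --turn '[[0,0,0],[0,0,0],[0,0,0],[0,0,0],[0,0,0]]'

```text
clock: 8.28
position: [0.5996, 0.0765, 0.0508]
tool_rot: [3.141, -0.0, 1.532]
force: [-0.9, -0.0, 5.5]
grip_width: 0.0003
```

arm_command --gripper '[0,0,0,0,0]' --slide '[[0,0,0.04],[0,0,0.08],[0,0,0.12],[0,0,0.16],[0,0,0.2]]' --turn '[[0,0,0],[0,0,0],[0,0,0],[0,0,0],[0,0,0]]'

```text
clock: 8.9
position: [0.5996, 0.0761, 0.0487]
tool_rot: [3.141, 0.0, 1.531]
force: [-0.8, -1.8, 5.7]
grip_width: -0.0002
```

arm_command --gripper '[0,0,0,0,0]' --slide '[[0,0,0.04],[0,0,0.08],[0,0,0.12],[0,0,0.16],[0,0,0.2]]' --turn '[[0,0,0],[0,0,0],[0,0,0],[0,0,0],[0,0,0]]'

```text
clock: 9.52
position: [0.5996, 0.0757, 0.0467]
tool_rot: [3.141, 0.001, 1.531]
force: [-0.6, -2.7, 6.3]
grip_width: -0.0
```

arm_command --gripper '[0,0,0,0,0]' --slide '[[0,0,0.03],[0,0,0.06],[0,0,0.09],[0,0,0.12],[0,0,0.15]]' --turn '[[0,0,0],[0,0,0],[0,0,0],[0,0,0],[0,0,0]]'

```text
clock: 10.15
position: [0.5996, 0.0757, 0.0452]
tool_rot: [3.141, 0.001, 1.531]
force: [-0.9, -2.2, 5.7]
grip_width: 0.0001
```

arm_command --gripper '[0,0,0,0,0]' --slide '[[0,0,0.03],[0,0,0.06],[0,0,0.09],[0,0,0.12],[0,0,0.15]]' --turn '[[0,0,0],[0,0,0],[0,0,0],[0,0,0],[0,0,0]]'

```text
clock: 10.78
position: [0.5996, 0.0757, 0.0437]
tool_rot: [3.141, 0.001, 1.531]
force: [1.0, -3.6, 6.5]
grip_width: 0.0002
```

arm_command --gripper '[0,0,0,0,0]' --slide '[[-0.02,0,0.03],[-0.04,0,0.06],[-0.05,0,0.09],[-0.05,0,0.12],[-0.05,0,0.15]]' --turn '[[0,0,0],[0,0,0],[0,0,0],[0,0,0],[0,0,0]]'

```text
clock: 11.4
position: [0.5995, 0.0754, 0.0422]
tool_rot: [3.141, 0.0, 1.531]
force: [-0.4, -2.3, 5.8]
grip_width: -0.0001
```

arm_command --gripper '[0,0,0,0,0]' --slide '[[-0.01,0,0.03],[-0.02,0,0.06],[-0.03,0,0.09],[-0.04,0,0.12],[-0.05,0,0.15]]' --turn '[[0,0,0],[0,0,0],[0,0,0],[0,0,0],[0,0,0]]'

```text
clock: 12.02
position: [0.5996, 0.0749, 0.0407]
tool_rot: [3.141, 0.0, 1.531]
force: [-0.7, -2.4, 5.8]
grip_width: 0.0001
```

```bash
python3 -c "
import cv2,numpy as np
from workcell import vision
a=vision.grab_frame('scene');b=vision.grab_frame('side')
t=lambda im,x,y:cv2.resize(im[y:y+150,x:x+133],(400,450),interpolation=cv2.INTER_CUBIC)
cv2.imwrite('pics/m2.png',np.hstack([t(a,290,190),t(b,240,180)]))"
```

```text
(no output)
```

View pics/m2.png

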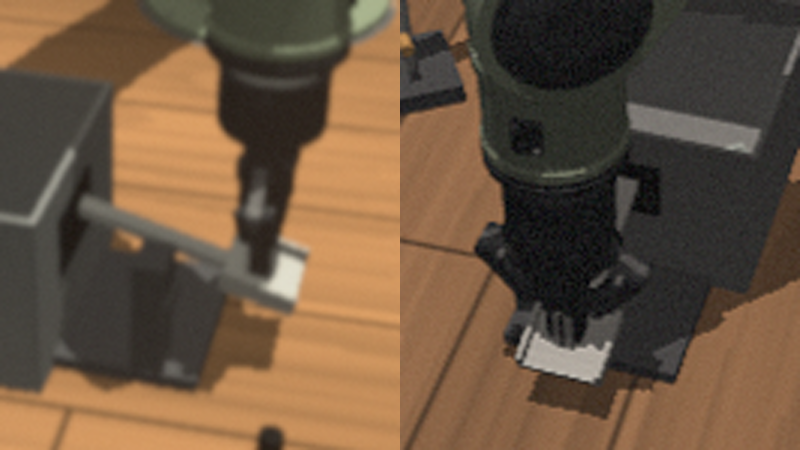

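The pedal is being pressed, the lid is already open, and the lever has tilted to about 0.4 rad. I keep feeling for the stop.

arm_command --gripper '[0,0,0,0,0]' --slide '[[-0.01,0,0.03],[-0.02,0,0.06],[-0.03,0,0.09],[-0.04,0,0.12],[-0.05,0,0.15]]' --turn '[[0,0,0],[0,0,0],[0,0,0],[0,0,0],[0,0,0]]'

```text
clock: 12.75
position: [0.5995, 0.0745, 0.0392]
tool_rot: [3.141, 0.0, 1.531]
force: [-0.6, -2.3, 6.1]
grip_width: 0.0002
```

arm_command --gripper '[0,0,0,0,0]' --slide '[[-0.01,0,0.03],[-0.02,0,0.06],[-0.03,0,0.09],[-0.04,0,0.12],[-0.05,0,0.15]]' --turn '[[0,0,0],[0,0,0],[0,0,0],[0,0,0],[0,0,0]]'

```text
clock: 13.38
position: [0.5995, 0.074, 0.0377]
tool_rot: [3.141, 0.0, 1.531]
force: [-0.5, -2.0, 6.3]
grip_width: -0.0001
```

arm_command --gripper '[0,0,0,0,0]' --slide '[[-0.01,0,0.03],[-0.02,0,0.06],[-0.03,0,0.09],[-0.04,0,0.12],[-0.05,0,0.15]]' --turn '[[0,0,0],[0,0,0],[0,0,0],[0,0,0],[0,0,0]]'

```text
clock: 14.0
position: [0.5995, 0.0736, 0.0362]
tool_rot: [3.141, 0.0, 1.531]
force: [0.2, -1.2, 5.5]
grip_width: -0.0001
```

arm_command --gripper '[0,0,0,0,0]' --slide '[[-0.01,0,0.03],[-0.02,0,0.06],[-0.03,0,0.09],[-0.04,0,0.12],[-0.05,0,0.15]]' --turn '[[0,0,0],[0,0,0],[0,0,0],[0,0,0],[0,0,0]]'

```text
clock: 14.62
position: [0.5995, 0.0732, 0.0348]
tool_rot: [3.141, 0.0, 1.531]
force: [-0.5, -1.3, 8.9]
grip_width: 0.0002
```

arm_command --gripper '[0,0,0]' --slide '[[0,0,0.02],[0,0,0.05],[0,0,0.05]]' --turn '[[0,0,0],[0,0,0],[0,0,0]]'

```text
clock: 15.0
position: [0.5996, 0.0731, 0.0345]
tool_rot: [3.141, 0.0, 1.531]
force: [-2.2, -2.1, 10.5]
grip_width: 0.0002
```

The stop is at about z = 0.0345. I press slightly more and slide sideways.

arm_command --gripper '[0,0,0,0,0]' --slide '[[0,0,0.05],[0,0.3,0.05],[0,0.6,0.05],[0,0.9,0.05],[0,1.2,0.05]]' --turn '[[0,0,0],[0,0,0],[0,0,0],[0,0,0],[0,0,0]]'

```text
clock: 15.62
position: [0.6104, 0.0729, 0.0337]
tool_rot: [-3.14, 0.0, 1.532]
force: [-9.1, -0.5, 13.2]
grip_width: 0.0001
```

arm_command --gripper '[0,0,0,0]' --slide '[[0,0.3,0],[0,0.6,0],[0,0.9,0],[0,1.2,0]]' --turn '[[0,0,0],[0,0,0],[0,0,0],[0,0,0]]'

```text
clock: 16.12
position: [0.6224, 0.0723, 0.0337]
tool_rot: [-3.14, 0.0, 1.532]
force: [-8.3, -0.9, 12.7]
grip_width: 0.0003
```

arm_command --gripper '[0,0,0,0]' --slide '[[0,0.2,0],[0,0.4,0],[0,0.5,0],[0,0.6,0]]' --turn '[[0,0,0],[0,0,0],[0,0,0],[0,0,0]]'

```text
clock: 16.62
position: [0.6285, 0.0721, 0.0338]
tool_rot: [-3.141, 0.001, 1.532]
force: [-7.1, -0.4, 11.4]
grip_width: 0.0003
```

arm_command --gripper '[0,0,0,0]' --slide '[[0,0.1,0.02],[0,0.2,0.02],[0,0.3,0.02],[0,0.4,0.02]]' --turn '[[0,0,0],[0,0,0],[0,0,0],[0,0,0]]'

```text
clock: 17.12
position: [0.6323, 0.0725, 0.0334]
tool_rot: [-3.14, -0.0, 1.532]
force: [-7.6, 1.7, 10.9]
grip_width: 0.0004
```

arm_command --gripper '[0,0,0,0]' --slide '[[0,0.1,0],[0,0.2,0],[0,0.3,0],[0,0.3,0]]' --turn '[[0,0,0],[0,0,0],[0,0,0],[0,0,0]]'

```text
clock: 17.62
position: [0.6353, 0.0727, 0.0334]
tool_rot: [-3.14, -0.001, 1.532]
force: [-8.5, 3.1, 9.1]
grip_width: 0.0
```

arm_command --gripper '[0,0,0,0]' --slide '[[0,0.05,0.03],[0,0.1,0.03],[0,0.15,0.03],[0,0.2,0.03]]' --turn '[[0,0,0],[0,0,0],[0,0,0],[0,0,0]]'

```text
clock: 18.12
position: [0.6371, 0.0727, 0.0331]
tool_rot: [-3.14, -0.001, 1.532]
force: [-9.1, 3.7, 10.3]
grip_width: 0.0002
```

```bash
python3 -c "
import cv2,numpy as np
from workcell import vision
a=vision.grab_frame('scene');b=vision.grab_frame('side')
t=lambda im,x,y:cv2.resize(im[y:y+112,x:x+100],(400,450),interpolation=cv2.INTER_CUBIC)
cv2.imwrite('pics/m3.png',np.hstack([t(a,300,225),t(b,240,210)]))"
```

```text
(no output)
```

View pics/m3.png

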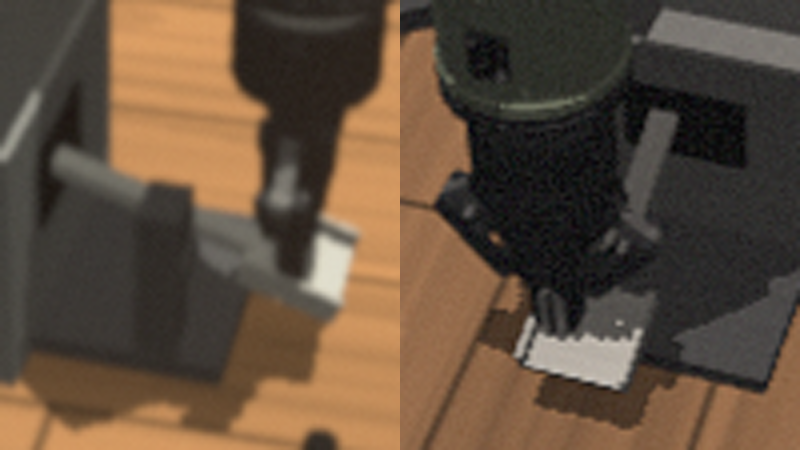

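Fingers are at the +y rib and the tread has shifted about 22 mm. I push on a little.

arm_command --gripper '[0,0,0,0]' --slide '[[0,0.05,0.02],[0,0.1,0.02],[0,0.15,0.02],[0,0.2,0.02]]' --turn '[[0,0,0],[0,0,0],[0,0,0],[0,0,0]]'

```text
clock: 18.73
position: [0.639, 0.0727, 0.0329]
tool_rot: [-3.14, -0.001, 1.532]
force: [-10.5, 2.9, 11.7]
grip_width: 0.0
```

arm_command --gripper '[0,0,0,0]' --slide '[[0,0.05,0],[0,0.1,0],[0,0.15,0],[0,0.2,0]]' --turn '[[0,0,0],[0,0,0],[0,0,0],[0,0,0]]'

```text
clock: 19.23
position: [0.6411, 0.0727, 0.033]
tool_rot: [-3.14, -0.001, 1.532]
force: [-10.0, 4.2, 11.6]
grip_width: 0.0001
```

arm_command --gripper '[0,0,0,0]' --slide '[[0,0.05,0],[0,0.1,0],[0,0.15,0],[0,0.2,0]]' --turn '[[0,0,0],[0,0,0],[0,0,0],[0,0,0]]'

```text
clock: 19.73
position: [0.6431, 0.0727, 0.0329]
tool_rot: [-3.14, -0.001, 1.532]
force: [-9.4, 4.3, 11.6]
grip_width: 0.0001
```

arm_command --gripper '[0,0,0,0]' --slide '[[0,0.05,0],[0,0.1,0],[0,0.15,0],[0,0.2,0]]' --turn '[[0,0,0],[0,0,0],[0,0,0],[0,0,0]]'

```text
clock: 20.23
position: [0.6447, 0.0723, 0.0328]
tool_rot: [-3.139, -0.0, 1.532]
force: [-12.4, 2.5, 11.7]
grip_width: 0.0001
```

arm_command --gripper '[0,0,0]' --slide '[[0,0.05,0],[0,0.08,0],[0,0.08,0]]' --turn '[[0,0,0],[0,0,0],[0,0,0]]'

```text
clock: 20.6
position: [0.6454, 0.0722, 0.0328]
tool_rot: [-3.139, -0.0, 1.532]
force: [-11.9, 2.7, 12.9]
grip_width: -0.0002
```

arm_command --gripper '[0,0,0,0]' --slide '[[0,0.05,0],[0,0.1,0],[0,0.15,0],[0,0.15,0]]' --turn '[[0,0,0],[0,0,0],[0,0,0],[0,0,0]]'

```text
clock: 21.1
position: [0.6466, 0.0719, 0.0327]
tool_rot: [-3.138, 0.0, 1.532]
force: [-13.4, 1.5, 13.6]
grip_width: 0.0004
```

arm_command --gripper '[0,0,0,0,0]' --slide '[[0,0,-0.2],[0,0,-0.4],[0,0,-0.6],[0,0,-0.8],[0,0,-1.0]]' --turn '[[0,0,0],[0,0,0],[0,0,0],[0,0,0],[0,0,0]]'

```text
clock: 21.72
position: [0.647, 0.0734, 0.0424]
tool_rot: [-3.139, -0.002, 1.533]
force: [-7.0, 6.6, 0.9]
grip_width: 0.0001
```

arm_command --gripper '[0,0,0,0,0]' --slide '[[0,0,-0.1],[0,0,-0.2],[0,0,-0.3],[0,0,-0.4],[0,0,-0.5]]' --turn '[[0,0,0],[0,0,0],[0,0,0],[0,0,0],[0,0,0]]'

```text
clock: 22.35
position: [0.6474, 0.0716, 0.0472]
tool_rot: [-3.139, 0.0, 1.532]
force: [-6.2, 1.6, -1.9]
grip_width: 0.0002
```

Vertical force has gone to about zero, so the pedal is caught. I back off sideways and lift.

arm_command --gripper '[0,0,0,0,0]' --slide '[[0,-0.3,0],[0,-0.6,-0.1],[0,-0.9,-2],[0,-0.9,-6],[0,-0.9,-11]]' --turn '[[0,0,0],[0,0,0],[0,0,0],[0,0,0],[0,0,0]]'

```text
clock: 22.98
position: [0.6391, 0.0716, 0.1599]
tool_rot: [-3.141, -0.0, 1.532]
force: [0.2, 0.0, 0.8]
grip_width: -0.0
```

Run:
```python
from h import *
import cv2
a=vision.grab_frame('scene');b=vision.grab_frame('side')
t=lambda im,x,y:cv2.resize(im[y:y+150,x:x+133],(400,450),interpolation=cv2.INTER_CUBIC)
cv2.imwrite('pics/m4.png',np.hstack([t(a,290,190),t(b,240,180)]))
delta([.4625,.2755,.2])
```

```text
t 23.07 pos [0.642  0.0724 0.1645] F [0.  0.2 0.2] slide cm [ 19.59 -18.71  -3.68] turn [ 0.5 -0.1 -0.3]
```

View pics/m4.png

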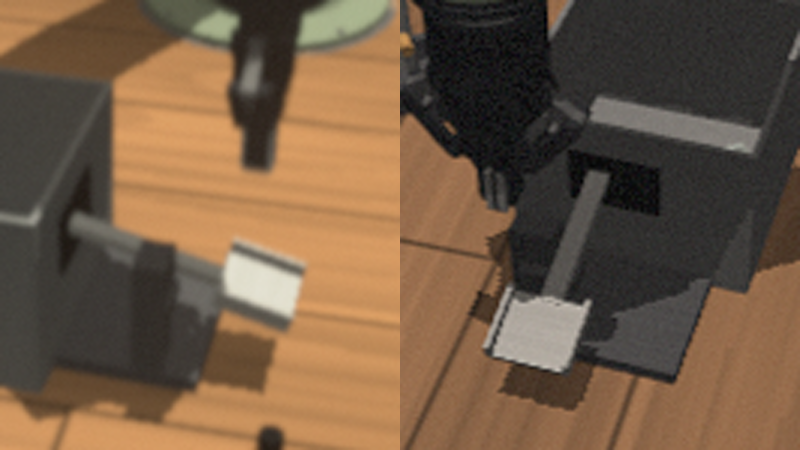

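The pedal is caught and the lid stays open with the robot clear of it. Next I go over the bauble with the gripper open.

arm_command --gripper '[8.5,8.5,8.5,8.5,8.5]' --slide '[[4,-3.8,-3],[8,-7.6,-3.5],[12,-11.4,-3.5],[16,-15.2,-3.5],[19.6,-18.7,-3.5]]' --turn '[[0,0,0],[0,0,0],[0,0,0],[0,0,0],[0,0,0]]'

```text
clock: 23.7
position: [0.459, 0.2762, 0.1939]
tool_rot: [3.14, -0.001, 1.532]
force: [1.1, 1.3, 0.0]
grip_width: 0.0849
```

```bash
python3 snap.py w2 .463,.276,.041
```

```text
t 23.7 pos [0.459  0.2762 0.1939] F [1.1 1.3 0. ] slide cm [-18.97  14.45   8.6 ] turn [ 0.1 -0.  -0.3]
.463,.276,.041 [324.2 217.4]
[[406.2, 0.0, 321.3], [0.0, 406.2, 241.5], [0.0, 0.0, 1.0]] [[0.999, -0.038, -0.008, 0.463], [-0.039, -0.962, -0.271, 0.346], [0.003, 0.271, -0.963, 0.361], [0.0, 0.0, 0.0, 1.0]]
```

View pics/w2.png

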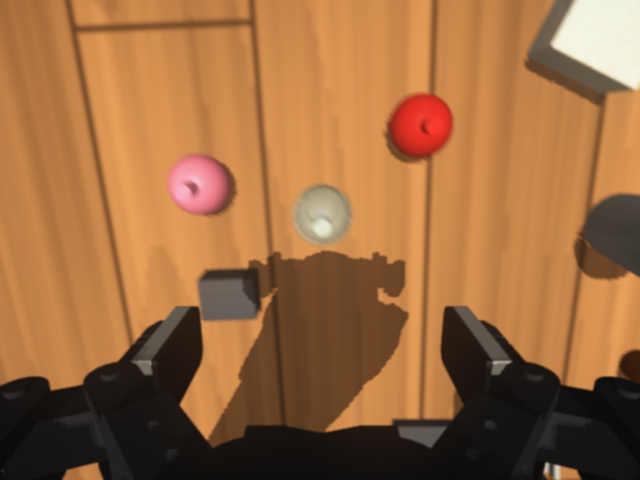

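The bauble is at pixel (322,215), giving about (0.461, 0.278). Its surroundings are clear.

```bash
python3 -c "
from h import *
delta([.461,.278,.02])"
```

```text
t 23.75 pos [0.4545 0.2815 0.1944] F [-5.2  9.1 -0.1] slide cm [-0.38  0.66 17.43] turn [ 0.  -0.2  0.1]
```

arm_command --gripper '[8.5,8.5,8.5,8.5,8.5]' --slide '[[0,0,2],[0,0,4],[0,0,6],[0,0,7],[0,0,7]]' --turn '[[0,0,0],[0,0,0],[0,0,0],[0,0,0],[0,0,0]]'

```text
clock: 24.38
position: [0.4602, 0.2748, 0.123]
tool_rot: [-3.141, 0.0, 1.532]
force: [-0.9, -0.4, -0.3]
grip_width: 0.0853
```

```bash
python3 -c "
from h import *
delta([.461,.278,.02])"
```

```text
t 24.38 pos [0.4602 0.2748 0.123 ] F [-0.9 -0.4 -0.3] slide cm [ 0.33  0.07 10.3 ] turn [-0.   0.  -0.3]
```

arm_command --gripper '[8.5,8.5,8.5,8.5,8.5]' --slide '[[0.3,0.1,3],[0.3,0.1,6],[0.3,0.1,8.5],[0.3,0.1,10],[0.3,0.1,10.3]]' --turn '[[0,0,0],[0,0,0],[0,0,0],[0,0,0],[0,0,0]]'

```text
clock: 25.0
position: [0.4614, 0.2779, 0.0198]
tool_rot: [-3.141, 0.0, 1.532]
force: [0.1, 0.6, -1.0]
grip_width: 0.0849
```

arm_command --gripper '[4,4,4,4,4]' --slide '[[0,0,0],[0,0,0],[0,0,0],[0,0,0],[0,0,0]]' --turn '[[0,0,0],[0,0,0],[0,0,0],[0,0,0],[0,0,0]]' --force 25

```text
clock: 25.62
position: [0.4616, 0.2781, 0.0207]
tool_rot: [3.141, -0.001, 1.532]
force: [-3.2, -0.7, 9.9]
grip_width: 0.0447
```

The grip closed to 44.7 mm with an upward force, so it is above the equator. I reopen, go 9 mm lower and regrip.

arm_command --gripper '[8,8,8,8]' --slide '[[0,0,0],[0,0,0],[0,0,0.5],[0,0,0.9]]' --turn '[[0,0,0],[0,0,0],[0,0,0],[0,0,0]]'

```text
clock: 26.12
position: [0.4613, 0.2777, 0.0104]
tool_rot: [-3.141, 0.0, 1.532]
force: [0.2, -0.3, -0.6]
grip_width: 0.08
```

arm_command --gripper '[4,4,4,4,4]' --slide '[[0,0,0],[0,0,0],[0,0,0],[0,0,0],[0,0,0]]' --turn '[[0,0,0],[0,0,0],[0,0,0],[0,0,0],[0,0,0]]'

```text
clock: 26.75
position: [0.4614, 0.2779, 0.0109]
tool_rot: [3.142, -0.0, 1.532]
force: [-1.8, 0.3, 2.6]
grip_width: 0.0482
```

arm_command --gripper '[6.5,6.5,6.5]' --slide '[[0,0,0],[0,0,0.2],[0,0,0.4]]' --turn '[[0,0,0],[0,0,0],[0,0,0]]'

```text
clock: 27.12
position: [0.4614, 0.2778, 0.0066]
tool_rot: [-3.142, 0.0, 1.532]
force: [0.5, 0.5, -0.2]
grip_width: 0.0652
```

arm_command --gripper '[4,4,4,4,4]' --slide '[[0,0,0],[0,0,0],[0,0,0],[0,0,0],[0,0,-0.3]]' --turn '[[0,0,0],[0,0,0],[0,0,0],[0,0,0],[0,0,0]]'

```text
clock: 27.75
position: [0.4613, 0.2778, 0.0098]
tool_rot: [-3.141, 0.0, 1.532]
force: [-0.6, 0.1, 0.2]
grip_width: 0.0485
```

arm_command --gripper '[4,4,4,4,4]' --slide '[[0,0,-0.5],[0,0,-2],[0,0,-5],[0,0,-10],[0,0,-16]]' --turn '[[0,0,0],[0,0,0],[0,0,0],[0,0,0],[0,0,0]]'

```text
clock: 28.38
position: [0.4608, 0.2776, 0.1719]
tool_rot: [-3.141, 0.0, 1.532]
force: [-0.1, 1.0, 0.1]
grip_width: 0.0486
```

```bash
python3 -c "
from h import *
print(bot.observe()['grip_width']);delta(b2w([-.050,.003,.22]))"
```

```text
0.0485568852137802
t 28.38 pos [0.4608 0.2776 0.1719] F [-0.1  1.   0.1] slide cm [-38.61  14.67  -4.81] turn [-0.1  0.  -0.3]
```

arm_command --gripper '[4,4,4,4,4]' --slide '[[-4,1.5,-4],[-9,3.5,-6],[-14,5.5,-6],[-19,7.3,-6],[-24,9.2,-6]]' --turn '[[0,0,0],[0,0,0],[0,0,0],[0,0,0],[0,0,0]]'

```text
clock: 29.0
position: [0.544, 0.0328, 0.2311]
tool_rot: [3.141, -0.0, 1.532]
force: [1.3, 0.9, -0.6]
grip_width: 0.0483
```

arm_command --gripper '[4,4,4,4,4]' --slide '[[-5,1.9,0],[-9,3.4,0],[-13,5,0],[-14.6,5.5,0],[-14.6,5.5,0]]' --turn '[[0,0,0],[0,0,0],[0,0,0],[0,0,0],[0,0,0]]'

```text
clock: 29.62
position: [0.5929, -0.1141, 0.2303]
tool_rot: [3.141, -0.0, 1.53]
force: [-0.9, 0.7, -0.4]
grip_width: 0.0478
```

Run:
```python
from h import *
import cv2
print(bot.observe()['grip_width']);delta(b2w([-.050,.003,.085]))
a=vision.grab_frame('scene');b=vision.grab_frame('side')
t=lambda im,x,y:cv2.resize(im[y:y+225,x:x+200],(400,450),interpolation=cv2.INTER_CUBIC)
cv2.imwrite('pics/m5.png',np.hstack([t(a,190,100),t(b,240,80)]))
```

```text
0.04778858408000411
t 29.62 pos [ 0.5929 -0.1141  0.2303] F [-0.9  0.7 -0.4] slide cm [ 1.000e-02 -5.000e-02  1.453e+01] turn [ 0.  -0.  -0.3]
```

View pics/m5.png

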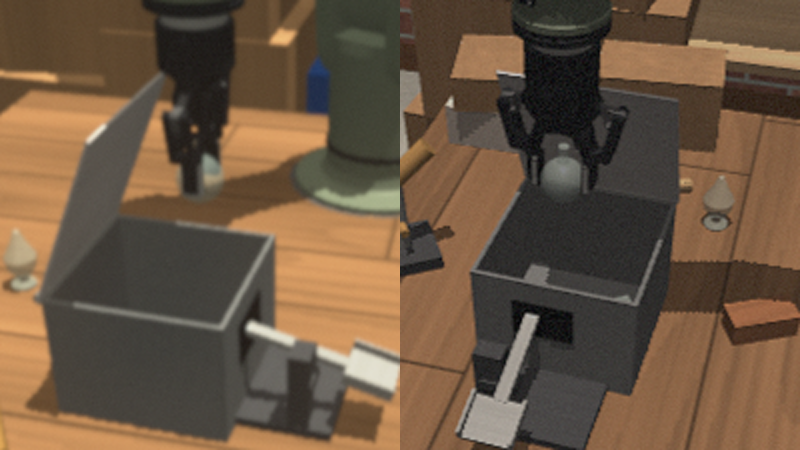

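The bauble is held over the open mouth, with the lid up at about 1.3 rad. I lower and release.

arm_command --gripper '[4,4,4,4,4]' --slide '[[0,0,4],[0,0,8],[0,0,12],[0,0,14.3],[0,0,14.5]]' --turn '[[0,0,0],[0,0,0],[0,0,0],[0,0,0],[0,0,0]]'

```text
clock: 30.35
position: [0.5922, -0.112, 0.0839]
tool_rot: [-3.139, -0.001, 1.534]
force: [0.4, -0.2, -0.4]
grip_width: 0.0484
```

arm_command --gripper '[6.5,7,7,7,7]' --slide '[[0,0,0],[0,0,0],[0,0,0],[0,0,-3],[0,0,-8]]' --turn '[[0,0,0],[0,0,0],[0,0,0],[0,0,0],[0,0,0]]'

```text
clock: 30.98
position: [0.5923, -0.1136, 0.165]
tool_rot: [-3.139, -0.0, 1.532]
force: [-0.2, 0.4, 0.2]
grip_width: 0.0699
```

arm_command --gripper '[7,5,0,0,0]' --slide '[[0,0,-5],[0,0,-5],[4,0.5,-5],[9,1,-5],[13,1.5,-5]]' --turn '[[0,0,0],[0,0,0],[0,0,0],[0,0,0],[0,0,0]]'

```text
clock: 31.6
position: [0.613, 0.0175, 0.2146]
tool_rot: [-3.141, -0.0, 1.532]
force: [0.1, 0.3, 1.2]
grip_width: 0.0001
```

```bash
python3 snap.py w3
python3 - <<'E'
from h import *
import cv2
a=vision.grab_frame('scene');b=vision.grab_frame('side');w=cv2.imread('pics/w3.png')
t=lambda im,x,y:cv2.resize(im[y:y+112,x:x+133],(400,336),interpolation=cv2.INTER_CUBIC)
cv2.imwrite('pics/m6.png',np.hstack([t(b,240,160),cv2.resize(w,(400,336))]))
E
```

```text
t 31.6 pos [0.613  0.0175 0.2146] F [0.1 0.3 1.2] slide cm [ 6.28 -1.93 10.66] turn [-0.  -0.  -0.2]
[[406.2, 0.0, 321.3], [0.0, 406.2, 241.5], [0.0, 0.0, 1.0]] [[0.999, -0.037, -0.01, 0.617], [-0.038, -0.962, -0.271, 0.087], [0.001, 0.271, -0.963, 0.381], [0.0, 0.0, 0.0, 1.0]]
```

View pics/m6.png

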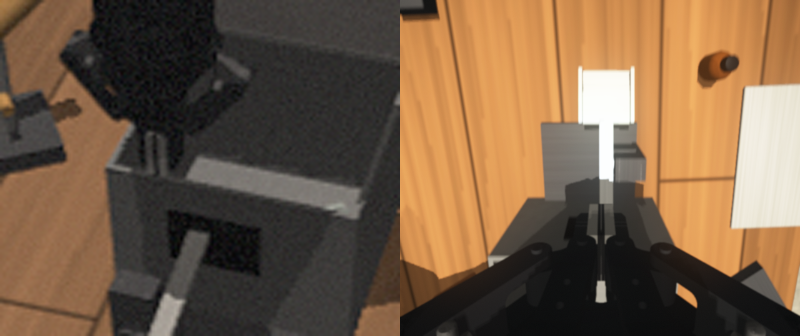

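The gripper is empty and the tread is at about (0.624, 0.079), still caught. The bauble is below the rim and out of view here. I move over the tread and check inside the bin.

arm_command --gripper '[0,0,0,0,0]' --slide '[[3,0.1,0],[5.5,0.2,3],[5.5,0.2,8],[5.5,0.2,13],[5.5,0.2,15]]' --turn '[[0,0,0],[0,0,0],[0,0,0],[0,0,0],[0,0,0]]'

```text
clock: 32.38
position: [0.616, 0.0691, 0.0623]
tool_rot: [-3.138, 0.001, 1.531]
force: [-0.5, 0.7, 0.5]
grip_width: -0.0
```

Run:
```python
from h import *
import cv2
a=vision.grab_frame('scene');b=vision.grab_frame('side')
t=lambda im,x,y:cv2.resize(im[y:y+112,x:x+133],(400,336),interpolation=cv2.INTER_CUBIC)
cv2.imwrite('pics/m7.png',np.hstack([t(a,200,190),t(b,250,150)]))
print(bot.observe()['position'],bot.observe()['force'])
```

```text
[0.61658721 0.06970122 0.06346558] [ 0.06078982 -0.63451679  0.52512528]
```

View pics/m7.png

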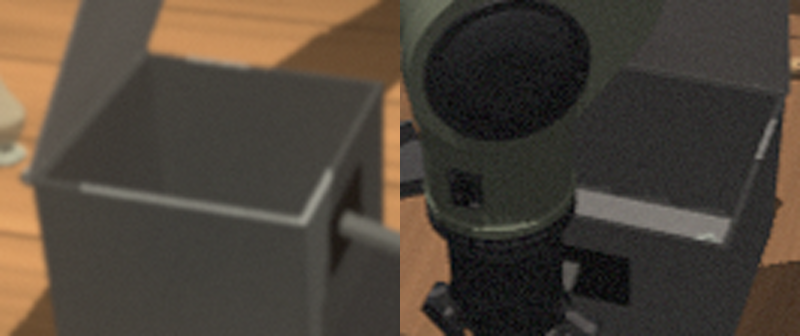

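The interior floor is hidden by the near walls. The bauble was released inside the mouth and the gripper closed empty. Next I press the pedal down again.

arm_command --gripper '[0,0,0,0,0]' --slide '[[0.3,0,0.6],[0.3,0,1.2],[0.3,0,1.8],[0.3,0,2.1],[0.3,0,2.3]]' --turn '[[0,0,0],[0,0,0],[0,0,0],[0,0,0],[0,0,0]]'

```text
clock: 33.1
position: [0.6175, 0.0732, 0.042]
tool_rot: [3.142, 0.001, 1.531]
force: [-2.2, -2.8, 7.9]
grip_width: -0.0001
```

arm_command --gripper '[0,0,0,0,0]' --slide '[[0,0,0.1],[0,0,0.2],[0,0,0.3],[0,0,0.35],[0,0,0.4]]' --turn '[[0,0,0],[0,0,0],[0,0,0],[0,0,0],[0,0,0]]'

```text
clock: 33.72
position: [0.6176, 0.0731, 0.0382]
tool_rot: [3.141, 0.001, 1.531]
force: [-1.4, -2.7, 6.5]
grip_width: -0.0002
```

arm_command --gripper '[0,0,0,0,0]' --slide '[[0,0,0.1],[0,0,0.2],[0,0,0.3],[0,0,0.37],[0,0,0.42]]' --turn '[[0,0,0],[0,0,0],[0,0,0],[0,0,0],[0,0,0]]'

```text
clock: 34.35
position: [0.6177, 0.073, 0.0342]
tool_rot: [3.141, 0.001, 1.531]
force: [-1.7, -4.3, 11.4]
grip_width: -0.0001
```

arm_command --gripper '[0,0,0,0,0]' --slide '[[0,0,0.08],[0,-0.4,0.08],[0,-0.8,0.08],[0,-1.2,0.08],[0,-1.6,0.08]]' --turn '[[0,0,0],[0,0,0],[0,0,0],[0,0,0],[0,0,0]]'

```text
clock: 34.98
position: [0.6033, 0.0743, 0.034]
tool_rot: [3.138, -0.001, 1.531]
force: [5.1, -1.7, 8.8]
grip_width: 0.0001
```

arm_command --gripper '[0,0,0,0]' --slide '[[0,-0.4,0],[0,-0.8,0],[0,-1.1,0],[0,-1.4,0]]' --turn '[[0,0,0],[0,0,0],[0,0,0],[0,0,0]]'

```text
clock: 35.48
position: [0.5893, 0.0747, 0.034]
tool_rot: [3.138, -0.001, 1.531]
force: [4.3, -2.1, 9.5]
grip_width: -0.0001
```

arm_command --gripper '[0,0,0,0,0]' --slide '[[0,-0.2,0.05],[0,-0.4,0.05],[0,-0.6,0.05],[0,-0.8,0.05],[0,-0.9,0.05]]' --turn '[[0,0,0],[0,0,0],[0,0,0],[0,0,0],[0,0,0]]'

```text
clock: 36.1
position: [0.5806, 0.0759, 0.0335]
tool_rot: [3.137, -0.002, 1.532]
force: [6.6, 2.0, 7.4]
grip_width: -0.0001
```

arm_command --gripper '[0,0,0,0]' --slide '[[0,-0.05,0],[0,-0.1,0],[0,-0.15,0],[0,-0.2,0]]' --turn '[[0,0,0],[0,0,0],[0,0,0],[0,0,0]]'

```text
clock: 36.6
position: [0.5786, 0.076, 0.0335]
tool_rot: [3.137, -0.002, 1.532]
force: [6.8, 3.0, 7.1]
grip_width: -0.0003
```

arm_command --gripper '[0,0,0,0]' --slide '[[0,-0.05,0.06],[0,-0.1,0.06],[0,-0.15,0.06],[0,-0.2,0.06]]' --turn '[[0,0,0],[0,0,0],[0,0,0],[0,0,0]]'

```text
clock: 37.1
position: [0.5771, 0.076, 0.0331]
tool_rot: [3.136, -0.002, 1.532]
force: [9.9, 1.7, 9.3]
grip_width: 0.0002
```

arm_command --gripper '[0,0,0,0]' --slide '[[0,-0.05,0.03],[0,-0.1,0.03],[0,-0.15,0.03],[0,-0.2,0.03]]' --turn '[[0,0,0],[0,0,0],[0,0,0],[0,0,0]]'

```text
clock: 37.6
position: [0.5757, 0.0759, 0.033]
tool_rot: [3.135, -0.002, 1.531]
force: [11.2, -0.3, 10.3]
grip_width: -0.0001
```

arm_command --gripper '[0,0,0,0,0]' --slide '[[0,-0.1,0],[0,-0.1,-0.1],[0,-0.1,-0.3],[0,-0.1,-0.5],[0,-0.1,-0.7]]' --turn '[[0,0,0],[0,0,0],[0,0,0],[0,0,0],[0,0,0]]'

```text
clock: 38.22
position: [0.5736, 0.0769, 0.0395]
tool_rot: [3.137, -0.003, 1.532]
force: [7.7, 6.8, 3.7]
grip_width: -0.0002
```

arm_command --gripper '[0,0,0,0,0]' --slide '[[0,0.1,-0.2],[0,0.2,-0.4],[0,0.3,-0.6],[0,0.3,-0.8],[0,0.3,-1]]' --turn '[[0,0,0],[0,0,0],[0,0,0],[0,0,0],[0,0,0]]'

```text
clock: 38.85
position: [0.5761, 0.0772, 0.0493]
tool_rot: [3.138, -0.003, 1.533]
force: [3.9, 8.1, 3.3]
grip_width: 0.0001
```

The pedal is still in contact above its caught height, so it is free. I ease it up, following its outward arc.

arm_command --gripper '[0,0,0,0,0]' --slide '[[0.2,0.1,-0.2],[0.3,0.1,-0.4],[0.4,0.1,-0.6],[0.5,0.1,-0.8],[0.6,0.1,-1]]' --turn '[[0,0,0],[0,0,0],[0,0,0],[0,0,0],[0,0,0]]'

```text
clock: 39.48
position: [0.5773, 0.0803, 0.0592]
tool_rot: [3.139, 0.001, 1.531]
force: [4.6, -4.9, 5.4]
grip_width: -0.0001
```

arm_command --gripper '[0,0,0,0,0]' --slide '[[0.05,0,-0.2],[0.1,0,-0.4],[0.15,0,-0.6],[0.2,0,-0.8],[0.25,0,-1]]' --turn '[[0,0,0],[0,0,0],[0,0,0],[0,0,0],[0,0,0]]'

```text
clock: 40.1
position: [0.5772, 0.0829, 0.0692]
tool_rot: [3.139, 0.0, 1.531]
force: [5.9, -5.1, 3.7]
grip_width: 0.0001
```

arm_command --gripper '[0,0,0,0,0]' --slide '[[0,0.1,-0.2],[0,0.2,-0.4],[0,0.3,-0.6],[0,0.3,-0.8],[0,0.3,-1]]' --turn '[[0,0,0],[0,0,0],[0,0,0],[0,0,0],[0,0,0]]'

```text
clock: 40.72
position: [0.5789, 0.0836, 0.0785]
tool_rot: [3.141, -0.0, 1.532]
force: [2.3, -0.9, 4.2]
grip_width: -0.0002
```

arm_command --gripper '[0,0,0,0,0]' --slide '[[0,0,-0.2],[0,0,-0.4],[0,0,-0.6],[0,0,-0.8],[0,0,-1]]' --turn '[[0,0,0],[0,0,0],[0,0,0],[0,0,0],[0,0,0]]'

```text
clock: 41.35
position: [0.5783, 0.0838, 0.0883]
tool_rot: [-3.141, -0.0, 1.532]
force: [-0.1, 0.6, -0.7]
grip_width: -0.0002
```

arm_command --gripper '[0,0,0,0,0]' --slide '[[0,0,-0.12],[0,0,-0.24],[0,0,-0.36],[0,0,-0.48],[0,0,-0.6]]' --turn '[[0,0,0],[0,0,0],[0,0,0],[0,0,0],[0,0,0]]'

```text
clock: 41.98
position: [0.5788, 0.0835, 0.0945]
tool_rot: [-3.142, -0.0, 1.532]
force: [0.1, 1.0, 0.1]
grip_width: -0.0001
```

Run:
```python
from h import *
import cv2
a=vision.grab_frame('scene');b=vision.grab_frame('side');w=vision.grab_frame('wrist')
t=lambda im,x,y,W,H:cv2.resize(im[y:y+H,x:x+W],(400,300),interpolation=cv2.INTER_CUBIC)
cv2.imwrite('pics/m8.png',np.vstack([np.hstack([t(a,190,140,213,160),t(b,230,130,213,160)]),np.hstack([t(a,300,210,120,90),t(w,160,60,320,240)])]))
print(bot.observe()['position'],bot.observe()['force'])
```

```text
[0.57887016 0.08357379 0.09445892] [0.15112796 0.94582299 0.26849347]
```

View pics/m8.png

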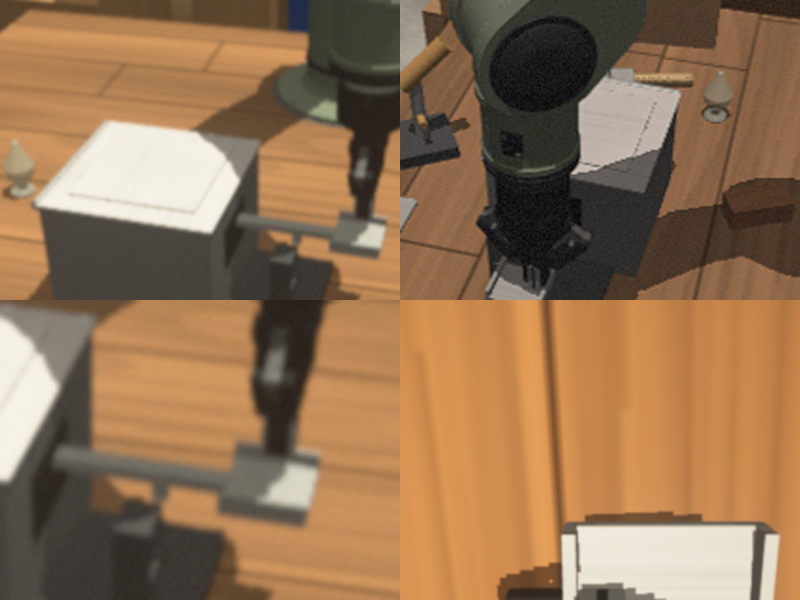

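The lid lies shut. The tread corners at scene pixels (395,255) and (391.5,276) match the first picture, so the pedal is fully up. I lift clear and compare with the initial image numerically.

arm_command --gripper '[0,0,0,0,0]' --slide '[[0,0.3,-0.5],[0,0.5,-2],[0,0.5,-6],[0,0.5,-11],[0,0.5,-16]]' --turn '[[0,0,0],[0,0,0],[0,0,0],[0,0,0],[0,0,0]]'

```text
clock: 42.75
position: [0.5837, 0.0834, 0.2571]
tool_rot: [3.141, -0.0, 1.532]
force: [0.4, -0.1, 0.0]
grip_width: -0.0003
```

arm_command --gripper '[0,0,0,0,0]' --slide '[[0,0,-2],[0,0,-4],[0,0,-4],[0,0,-4],[0,0,-4]]' --turn '[[0,0,0],[0,0,0],[0,0,0],[0,0,0],[0,0,0]]'

```text
clock: 43.38
position: [0.5836, 0.0833, 0.2938]
tool_rot: [-3.141, 0.0, 1.532]
force: [-0.2, -0.2, -0.4]
grip_width: 0.0003
```

Run:
```python
from h import *
import cv2
for n,regs in(("scene",{"lid":(205,200,130,70),"tread":(360,245,45,40),"ball":(450,250,35,35),"lever":(310,245,60,40),"drop":(188,210,24,38),"vial":(368,330,22,36),"tin":(438,312,42,58),"carton":(512,322,48,46),"block":(425,240,22,24),"brush":(137,240,38,55)}),):
    a=cv2.imread(f"pics/{n}0.png");b=vision.grab_frame(n)
    g=[cv2.Canny(i,40,120) for i in(a,b)]
    for k,(x,y,w,h) in regs.items():
        A,Bm=[np.float32(cv2.cvtColor(i,cv2.COLOR_BGR2GRAY)[y:y+h,x:x+w]) for i in(a,b)]
        s,_=cv2.phaseCorrelate(A,Bm,cv2.createHanningWindow((w,h),cv2.CV_32F));print(k,np.round(s,2),"diff",abs(A-Bm).mean().round(1))
o=bot.observe();print(o["position"],o["force"],o["clock"])
```

```text
lid [ 0.44 -0.07] diff 16.6
tread [0.4 0.5] diff 2.6
ball [0.78 0.62] diff 15.7
lever [-0.22  1.06] diff 9.6
drop [-0.01  0.09] diff 1.0
vial [-0.03 -0.06] diff 1.2
tin [0.51 0.1 ] diff 1.1
carton [-0.1  -0.02] diff 0.7
block [-0.08  0.05] diff 1.1
brush [-0.06 -0.07] diff 0.9
[0.58360298 0.08329107 0.29385267] [0.73618983 0.12763045 0.15841907] 43.425
```

```bash
python3 -c "
from workcell import job_done;print(job_done())"
```

```text
the job is handed in; nothing more can be done
None
```

The job is handed in at about 43 s, and as far as I could check, every step worked. The exception is that I never saw the bauble lying inside the bin.

- **Opening:** I pressed the pedal to its stop and slid it under the catch. The lid stayed open with the arm clear of the bin.
- **Bauble:** My first grips were too high and needed redoing twice. It was then carried to the front half of the mouth and released with the fingertips 85 mm above the bench. It is gone from the cork ring and the gripper closed empty, but the bin walls hid the floor in every later picture.
- **Closing:** I pressed the pedal again, slid it back and eased it up at about 16 mm/s or slower. The fingers lost contact earlier than I expected, at a tool height of about 88 mm instead of 108 mm.
- **Last checks:** The picture showed the lid shut. The tread was within about 0.5 pixel (roughly 1 mm) of where it started. The six bystanders I compared were within about half a pixel of their starting places; I didn't compare the wooden block. In the lid, lever and ball areas the brightness differed. I put the lid and lever down to the arm's shadow, and the ball is simply gone.
- **Forces:** The largest readings between moves were about 19 N, with the arm clear of everything at the end.

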